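# Fetch the jar from behind the bottles

### The job

Get the low amber jar from behind the two tall bottles in the dock: first stand both bottles upright on the green tray to clear the way, then stand the jar in the middle of the round plate of the magnetic stirrer, and only then put the red-capped and the blue-capped bottle back in the dock, each upright in the very place where it stood at the start. Keep bottles and jar from tipping over, and leave the foil-wrapped flask and the petri dish behind the work where they are.

Things in the scene. Friction and masses are not known exactly. Their poses are not given: they have to be found in the camera images.
- red_bottle_center (a point): Tall round white bottle with a red screw cap, 40 mm in diameter, 100 mm high, about 120 g, loose. This point is its centre, 50 mm above its underside; z up. It stands on one of the dock's two front places, left or right by chance. The other bottle stands 8 mm beside it, the low jar 9 mm behind: grip its top 40 mm front and back (along the dock's x); the rear finger then passes over the jar.
- blue_bottle_center (a point): Tall round white bottle with a blue screw cap, otherwise the same as the red-capped one: 40 mm in diameter, 100 mm high, about 120 g, this point at its centre 50 mm above its underside, z up its axis. It stands on the other front place of the dock.
- amber_jar_center (a point): Low round amber jar with an orange screw cap, 44 mm in diameter, 48 mm high, about 90 g, loose on the rear place of the dock. This point is its centre, 24 mm above its underside; z up. Cheeks as high as the jar stand 6 mm beside it, so it is gripped front and back (along the dock's x), which the bottles prevent until both are gone; the bench behind it is free.
- dock: Grey fixed dock: base plate 120 mm (x) by 110 mm (y), 5 mm thick, with dark round marks for three places. Origin at the centre of its underside; x from front (robot side) to rear, y left, z up. Places: bottles at x -23, y +24 and -24 mm, jar at x 22, y 0 (all 1 mm or so off). Two clear cheeks, x -1 to 45 mm, 28 to 34 mm either side of the middle, top 53 mm above the bench.
- tray: Shallow fixed green tray, the side area for the bottles: 100 mm (its x) by 170 mm (its y), floor 4 mm above the bench, rim 4 mm thick and 10 mm above the bench. Origin at the centre of its underside, z up. Both bottles fit side by side along its y. It lies left or right of the dock.
- stirrer_plate (a point): Centre of the top of the round dark plate (100 mm in diameter) of a fixed white magnetic stirrer, 45 mm above the bench. The stirrer is 150 mm (its x) by 110 mm (its y), two black knobs on its front; the plate's centre lies 18 mm behind its middle. x points from its front to its rear, z up. It stands on the other side of the dock from the tray.
- foil_flask_center (a point): Bystander: small flask wrapped in foil, 68 x 70 mm, 78 mm high; this point is its centre. It stands on the bench just beyond the dock. Leave it alone.
- petri_dish_center (a point): Bystander: tan petri dish, 91 mm in diameter, 17 mm high; this point is its centre. It stands on the bench just beyond the dock. Leave it alone.

How it is judged:
By the outcome, as a careful person would: the job done as asked, in the order asked, and still so for the second after the job is handed in, with the robot touching nothing.
It also fails if it takes over 112 s, if anything falls off the work surface, if the arm or the gripper's body presses on something with over 40 N, if the wrist force passes 120 N, or if a joint passes its speed limit or range.

### The arm

A 6-joint arm with a two-finger parallel gripper is mounted at the origin on a cart in front of the work surface, level with it; the furniture and walls round the work are solid. World frame = base frame: x ahead of the robot, y to its left, z up, the work surface at z = 0. Lengths are in m, angles in rad, forces in N, time in s.
With the tool pointing down it reaches from about 0.275 to 0.75 m from the base axis. Payload 10.2 kg.
Tool frame: the origin (TCP) lies midway between the tips of the shut fingers; the grasp point (between the pads) lies 19 mm behind it (env.hold_point_z is the distance from the TCP to the grasp point, in m); z points along the fingers, y is the line along which they close (so a half turn about z gives the same grasp; the last joint's range is limited). The gripper opens to 85 mm and grips with 20 to 120 N. Pads are 22 mm wide; open, the fingers measure 114 mm over their backs; the gripper's body (76 mm by 85 mm) begins 54 mm behind the grasp point. The pads swing forward as they close: fully open they stand 13 mm farther back than shut.
Start: joints at [0.999, 0.313, 1.498, -0, 1.331, -0.223], TCP at [0.179, 0.493, 0.198] pointing down, gripper open.
Joint ranges: [-2.94, 2.94], [-0.97, 2.17], [0.19, 2.56], [-1.23, 4.37], [0.02, 3.11], [-2.88, 2.88]. Speed limits (rad/s): [2.39, 2.39, 3.01, 3.14, 3.14, 3.14].

### API

Orientations are given as a unit quaternion [x, y, z, w].
In Python, from bench import env, kinematics, monitor, eyes, job gives the robot as it stands. The module is installed in compiled form; this text tells all that it offers. Calls block until the motion is done:
- env.reach(position, orientation): joint-space move of the TCP to a pose.
- env.movel(position, velocity=0.15, frame=None, guard=None): straight line of the TCP; frame=None keeps the orientation; velocity is the mean speed in m/s. With guard (N) it stops when the force on the tool has changed by that much, and returns True; else False.
- env.set_joints(angles): joint-space move.
- env.release() and env.close_gripper(effort=None): open the fingers fully, or close them until they stop; effort is the grip in N (None keeps the last).
- env.hold(seconds).
- kinematics.ik(position, orientation): joint angles nearest the present ones, or None.
- monitor.sense(): the state.
- eyes.grab_frame(name): name is "scene" or "top" or "wrist"; returns a dict with "frame" (384x512x3 uint8, red, green, blue), "mtx" (3x3 intrinsics, pixels), "view" (4x4, takes a point from world to camera coordinates). Camera axes: x right, y down, z forward; pixel columns grow to the right and rows downward; lengths in m; the calibration is good to about 2 mm. A picture is of the moment at which its call begins. There is no depth.
A pose or a line that the arm cannot do raises env.MotionError and nothing moves.
- job.hand_in(): hands the job in; it is judged then, once.
The state is a dict: "clock": time; "joints": joint angles; "qvel": joint speeds; "joint_efforts": joint torques, N m; "position": TCP position; "ee_rot": TCP orientation; "contact_force": force on the tool from outside, world axes, zero at the start; "ft_torque": the same for the moment, N m; "finger_gap": opening from 0.0 (shut) to 1.0 (fully open); "gripper_force": force on a finger pad.
Only numpy, scipy, OpenCV 4.12 (cv2) and the standard library are available. Lean on these libraries where they do the work, as an engineer would, in place of code of your own. Each camera call takes 0.05 s, during which the arm holds its last target. There are 200 camera calls.

## Working session

There is one attempt and no reset: what is moved stays moved. The work goes in short steps, each a Python script; the robot and the scene stay as the last script left them, time stands still between calls to the robot, and variables do not carry over. Pictures are saved under pics/ and viewed, at most 14 in all, crops included, and the job is handed in when it is done.

```bash
mkdir -p pics
python3 - <<'E'
from bench import env, kinematics, monitor, eyes, job
import cv2, numpy as np
for n in("scene","top"):
    f=eyes.grab_frame(n); np.savez(f"{n}.npz",**f)
    cv2.imwrite(f"pics/{n}0.png",cv2.resize(f["frame"][:,:,::-1],(800,600),interpolation=cv2.INTER_CUBIC))
    print(n,f["mtx"].round(2).tolist(),f["view"].round(4).tolist())
s=monitor.sense();print(s["clock"],s["position"],s["ee_rot"],env.hold_point_z)
E
```

```text
scene [[479.74, 0.0, 259.83], [0.0, 479.74, 197.01], [0.0, 0.0, 1.0]] [[0.5186, -0.855, -0.0005, -0.36], [-0.4475, -0.2709, -0.8523, 0.2913], [0.7286, 0.4422, -0.5231, 0.8351], [0.0, 0.0, 0.0, 1.0]]
top [[357.52, 0.0, 263.32], [0.0, 357.52, 196.27], [0.0, 0.0, 1.0]] [[-0.0084, -1.0, -0.002, -0.0645], [-0.9929, 0.0086, -0.1188, 0.5968], [0.1189, 0.001, -0.9929, 0.8516], [0.0, 0.0, 0.0, 1.0]]
0.1 [0.17929665 0.49316223 0.197699  ] [ 1.73514206e-01  9.84831204e-01 -5.17257908e-04 -2.27135799e-04] 0.0187
```

View pics/scene0.png

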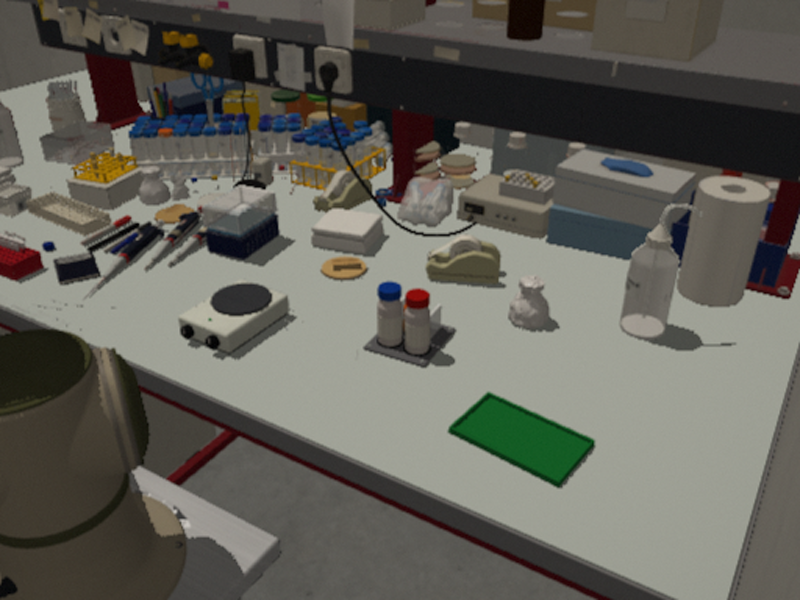

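View pics/top0.png

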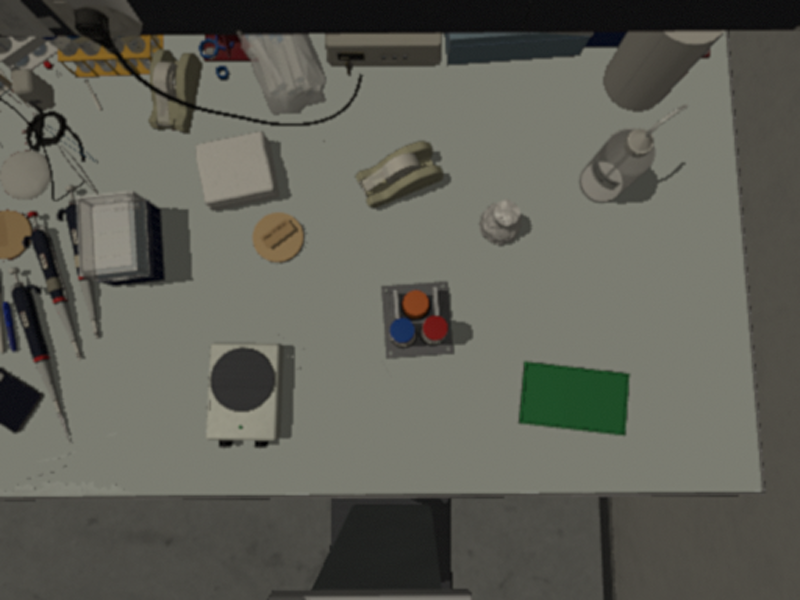

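Top view (800x600 scale): blue cap (403,331), red cap (435,328), jar cap (416,305). Dock corners are about (382,287), (448,283), (453,354) and (387,357). Tray corners are (524,362), (629,373), (626,434) and (519,423). The stirrer plate centre is at (243,379). The tray is on the right and the stirrer on the left.

```bash
cat > h.py <<'E'
from bench import env, kinematics, monitor, eyes, job
import cv2, numpy as np
from scipy.spatial.transform import Rotation as R
def back(f,px,z):
    px=np.atleast_2d(px).astype(float); V=f["view"]; Rm=V[:3,:3]; c=-Rm.T@V[:3,3]
    d=(Rm.T@np.linalg.inv(f["mtx"])@np.c_[px,np.ones(len(px))].T).T
    return c+d*((z-c[2])/d[:,2])[:,None]
def quat(a):  # tool down; finger closing line (tool y) at world angle a
    y=np.array([np.cos(a),np.sin(a),0]); z=np.array([0,0,-1.]); x=np.cross(y,z)
    return R.from_matrix(np.c_[x,y,z]).as_quat()
def snap(n,fn,crop=None):
    f=eyes.grab_frame(n); np.savez(fn+".npz",**f); im=f["frame"][:,:,::-1]
    if crop: im=im[crop[1]:crop[3],crop[0]:crop[2]]
    k=min(800/im.shape[1],600/im.shape[0])
    cv2.imwrite(f"pics/{fn}.png",cv2.resize(im,None,fx=k,fy=k,interpolation=cv2.INTER_CUBIC)); return f
E
python3 - <<'E'
from h import *
f=dict(np.load("top.npz")); k=1/1.5625
for n,p,z in [("blue",(403,331),.105),("red",(435,328),.105),("jar",(416,305),.053),("dock",[(382,287),(448,283),(453,354),(387,357)],.005),("tray",[(524,362),(629,373),(626,434),(519,423)],.01),("plate",(243,379),.045),("stirbox",[(209,344),(279,344),(278,440),(207,438)],.04)]:
    P=back(f,(np.atleast_2d(p)+.5)*k-.5,z); print(n,P[:,:2].round(4).tolist(), P.mean(0).round(4)[:2])
# camera look
D=back(f,np.array([[418,321]])*k,.005)[0]
try:
    for a in (0,np.pi): print(a,kinematics.ik([D[0]-.05,D[1],.33],quat(a)))
except Exception as e: print(e)
E
```

```text
blue [[0.5528, -0.0567]] [ 0.5528 -0.0567]
red [[0.5568, -0.1033]] [ 0.5568 -0.1033]
jar [[0.5971, -0.0764]] [ 0.5971 -0.0764]
dock [[0.6335, -0.0208], [0.6392, -0.1299], [0.5222, -0.1361], [0.5183, -0.0287]] [ 0.5783 -0.0789]
tray [[0.5082, -0.2501], [0.4892, -0.4185], [0.393, -0.4085], [0.4115, -0.239]] [ 0.4505 -0.329 ]
plate [[0.485, 0.1925]] [0.485  0.1925]
stirbox [[0.5399, 0.2488], [0.539, 0.139], [0.3915, 0.1376], [0.3955, 0.2469]] [0.4665 0.1931]
0 [-3.71478768e-01  2.76916922e-01  1.20879631e+00 -4.44089210e-16
  1.65587943e+00 -3.71478768e-01]
3.141592653589793 [-3.71478768e-01  2.76916922e-01  1.20879631e+00 -4.44089210e-16
  1.65587943e+00  2.77011389e+00]
```

Run:
```python
from h import *
env.reach([0.50,-0.08,0.32],quat(0.06))
f=snap("wrist","w1"); print(f["mtx"].round(2).tolist(),f["view"].round(4).tolist(),monitor.sense()["clock"])
c=-f["view"][:3,:3].T@f["view"][:3,3];print(c)
```

```text
[[320.42, 0.0, 256.37], [0.0, 320.42, 193.4], [0.0, 0.0, 1.0]] [[0.9981, 0.0622, 0.0, -0.492], [0.0598, -0.96, 0.2736, -0.1737], [0.0171, -0.2731, -0.9618, 0.4662], [0.0, 0.0, 0.0, 1.0]] 2.525
[ 0.49352424 -0.00886822  0.49592281]
```

View pics/w1.png

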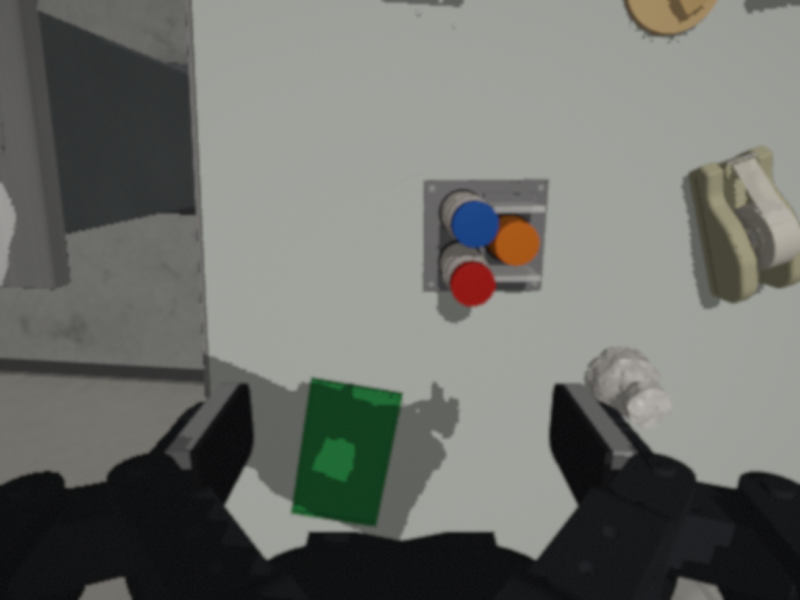

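The wrist view shows the blue cap at (475,224), red cap (472,284), jar cap (515,241), and dock corners (424,181), (548,180), (543,290), (423,291). I'll segment the caps to get finer positions.

Run:
```python
from h import *
for fn in("w1","top"):
    f=dict(np.load(fn+".npz")); h=cv2.cvtColor(f["frame"],cv2.COLOR_RGB2HSV).astype(int); H,S,V=h[...,0],h[...,1],h[...,2]
    roi=np.zeros(H.shape,bool)
    (roi.__setitem__((slice(110,205),slice(265,355)),True) if fn=="w1" else roi.__setitem__((slice(178,232),slice(243,292)),True))
    for n,m,z in[("blue",(abs(H-110)<14)&(S>150),.105),("red",((H<5)|(H>174))&(S>150),.105),("jar",(abs(H-10)<5)&(S>150),.053)]:
        v,u=np.nonzero(m&roi&(V>70)); (cx,cy),r=cv2.minEnclosingCircle(np.c_[u,v].astype(np.float32))
        print(fn,n,len(u),(u.mean().round(1),v.mean().round(1)),round(cx,1),round(cy,1),round(r,1),back(f,[[u.mean(),v.mean()],[cx,cy]],z)[:,:2].round(4).tolist())
f=dict(np.load("w1.npz"));k=1/1.5625
P=back(f,(np.array([(424,181),(548,180),(543,290),(423,291)])+.5)*k-.5,.005);print(P.round(4),P.mean(0))
for i,j in((0,1),(3,2),(3,0),(2,1)): d=P[j]-P[i];print(np.hypot(*d[:2]),np.arctan2(d[1],d[0]))
P=back(f,(np.array([(312,378),(402,393),(377,526),(292,513)])+.5)*k-.5,.01);print(P.round(4),P.mean(0))
```

```text
w1 blue 649 (np.float64(303.5), np.float64(143.2)) 303.9 143.1 15.0 [[0.5536, -0.0531], [0.5541, -0.0529]]
w1 red 614 (np.float64(301.9), np.float64(181.2)) 302.2 181.4 14.3 [[0.5564, -0.1005], [0.5569, -0.1007]]
w1 jar 713 (np.float64(329.5), np.float64(154.0)) 329.4 152.6 16.5 [[0.5992, -0.0715], [0.5988, -0.0696]]
top blue 172 (np.float64(257.1), np.float64(210.9)) 257.2 210.9 7.4 [[0.5546, -0.0553], [0.5545, -0.0555]]
top red 188 (np.float64(278.2), np.float64(209.3)) 278.2 209.2 7.9 [[0.5578, -0.1033], [0.558, -0.1032]]
top jar 214 (np.float64(265.5), np.float64(193.7)) 265.5 193.7 8.4 [[0.6004, -0.075], [0.6003, -0.075]]
[[ 0.5168 -0.0267  0.005 ]
 [ 0.6346 -0.0184  0.005 ]
 [ 0.645  -0.1262  0.005 ]
 [ 0.5239 -0.1348  0.005 ]] [ 0.58007186 -0.07652922  0.005     ]
0.11818129841591567 0.07011487558979712
0.12146748400694223 0.07087254101232264
0.10835715793926749 1.636366530993079
0.1083000463892563 1.6667100341356325
[[ 0.4138 -0.2353  0.01  ]
 [ 0.5096 -0.2467  0.01  ]
 [ 0.4913 -0.4167  0.01  ]
 [ 0.3932 -0.405   0.01  ]] [ 0.4519802 -0.3259179  0.01     ]
```

```bash
cat >> h.py <<'E'
Q=quat(0.07)
def pick(p,z,q=Q,up=.19,eff=40):
    env.reach([p[0],p[1],up],q)
    env.movel([p[0],p[1],z+.03],velocity=.2); env.movel([p[0],p[1],z],velocity=.06)
    env.close_gripper(eff); s=monitor.sense(); print("grip",s["finger_gap"],s["gripper_force"],s["contact_force"].round(1),s["clock"])
    env.movel([p[0],p[1],up],velocity=.15)
    s=monitor.sense(); print("lift",s["finger_gap"],s["gripper_force"],s["contact_force"].round(1))
def place(p,z,q=Q,up=.19):
    env.reach([p[0],p[1],up],q)
    env.movel([p[0],p[1],z+.012],velocity=.15)
    hit=env.movel([p[0],p[1],z-.003],velocity=.02,guard=4)
    print("place",hit,monitor.sense()["position"].round(4)); env.release()
    env.movel([p[0],p[1],up],velocity=.2); print(monitor.sense()["clock"])
BLUE=(.5543,-.0545); RED=(.5574,-.1022); TB=(.4559,-.2853); TR=(.4461,-.3687)
E
python3 - <<'E'
from h import *
pick(RED,.064)
snap("scene","s1",(200,150,420,315))
place(TR,.063)
E
```

```text
grip 0.40319011169246793 39.60794985294342 [-0.8  0.2  4.6] 4.975
lift 0.4034751440047256 39.9311488866806 [ 0.1  0.1 -1.3]
place True [ 0.4462 -0.3689  0.0635]
9.9667
```

View pics/s1.png

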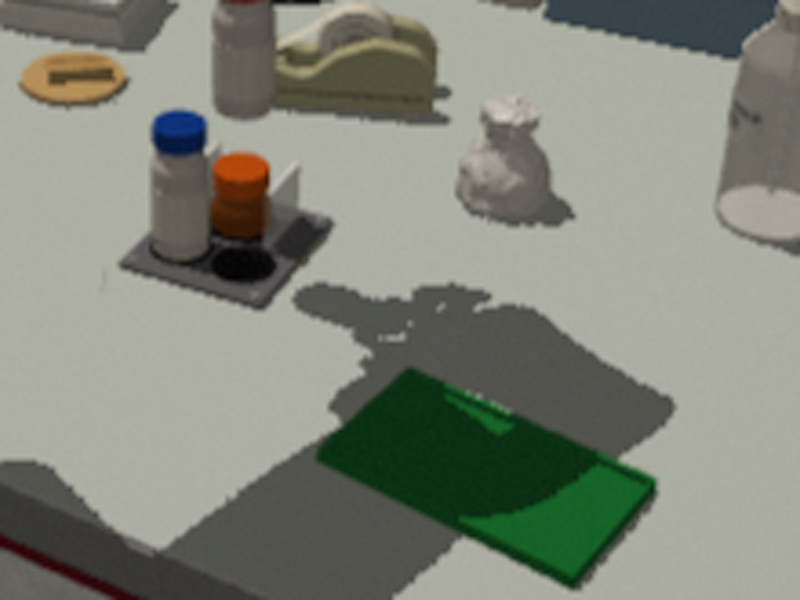

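The crop shows the red bottle lifted upright at (245,60). The blue bottle, at (180,190), and the jar, at (240,195), are still standing. Next is the blue bottle.

Run:
```python
from h import *
pick(BLUE,.064)
place(TB,.063)
snap("scene","s2",(200,150,420,315))
env.reach([.52,-.08,.30],Q)
f=snap("wrist","w2"); print(monitor.sense()["clock"])
h=cv2.cvtColor(f["frame"],cv2.COLOR_RGB2HSV).astype(int);H,S,V=h[...,0],h[...,1],h[...,2]
m=(abs(H-10)<6)&(S>150)&(V>70); m[:100]=0;m[220:]=0
v,u=np.nonzero(m);print(len(u),u.mean(),v.mean(),back(f,[[u.mean(),v.mean()]],.053))
```

```text
grip 0.3995763455166877 39.59750533103943 [-0.2  0.   4.5] 13.0417
lift 0.4004894638655744 39.923595786094666 [-0.4 -0.1 -0.6]
place True [ 0.456  -0.2854  0.0635]
17.85
18.9083
847 317.8831168831169 154.38134592680046 [[ 0.59799945 -0.07085227  0.053     ]]
```

View pics/w2.png

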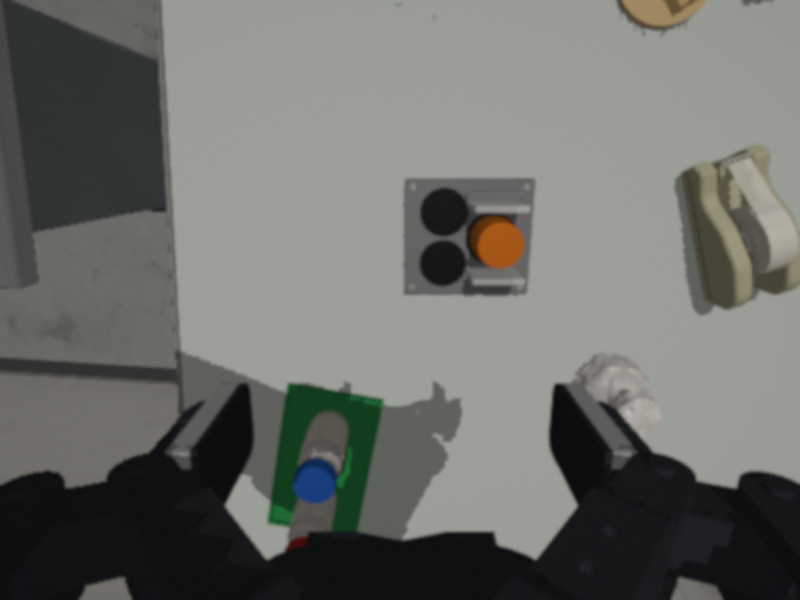

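View pics/s2.png

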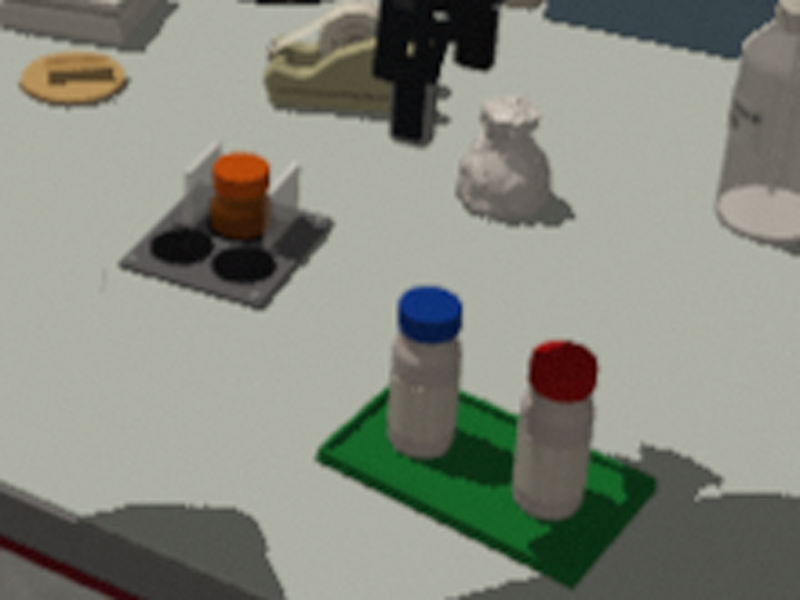

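In w2 and s2 both bottles stand upright on the tray: blue base at s2 (420,440), red base at s2 (550,505). The dock's front places are empty, with marks at w2 (444,212) and (443,263). The jar cap is at w2 (498,242). Next, the jar goes to the stirrer.

Run:
```python
from h import *
k=1/1.5625
w=dict(np.load("w2.npz"));print("marks",back(w,(np.array([(444,212),(443,263)])+.5)*k-.5,.005)[:,:2].round(4).tolist(),BLUE,RED)
t=dict(np.load("top.npz"));g=t["frame"].max(2);m=np.zeros_like(g);m[218:266,132:180]=(g[218:266,132:180]<90)
n,l,st,ce=cv2.connectedComponentsWithStats(m);i=1+np.argmax(st[1:,4]);P=back(t,[ce[i]],.045)[0];print("plate",st[i],ce[i],P)
assert np.hypot(P[0]-.485,P[1]-.1925)<.006
pick((.599,-.0735),.012)
place(P[:2],.052)
env.reach([.40,.02,.25],Q)
snap("top","t3",(100,160,300,310)); snap("scene","s3",(90,150,310,315))
```

```text
marks [[0.5553, -0.0538], [0.5588, -0.1018]] (0.5543, -0.0545) (0.5574, -0.1022)
plate [ 135  220   45   46 1436] [156.87534819 242.68941504] [0.48427105 0.18872726 0.045     ]
grip 0.443576439237689 39.565393924713135 [-0.2 -0.8  5.3] 21.5583
lift 0.4447139640899919 40.04319190979004 [ 0.4  0.6 -1.6]
place True [0.4844 0.1888 0.0526]
26.9417
```

View pics/t3.png

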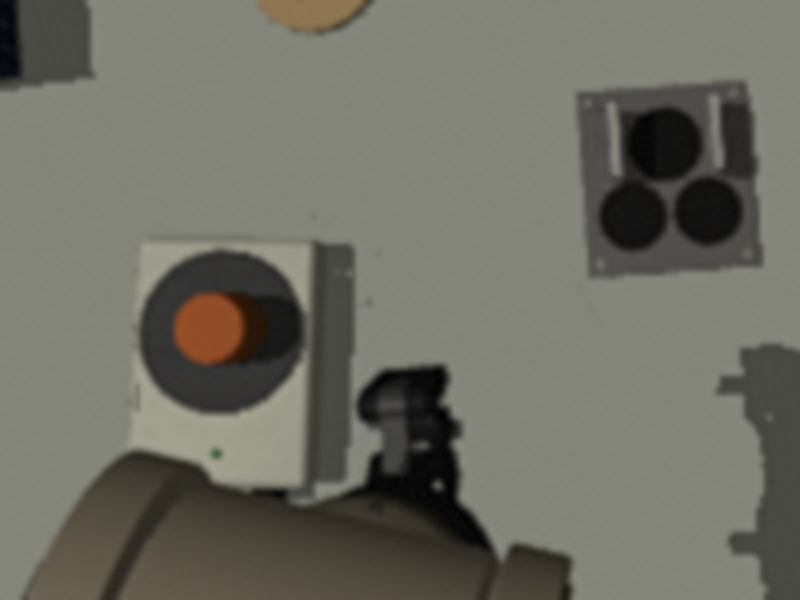

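View pics/s3.png

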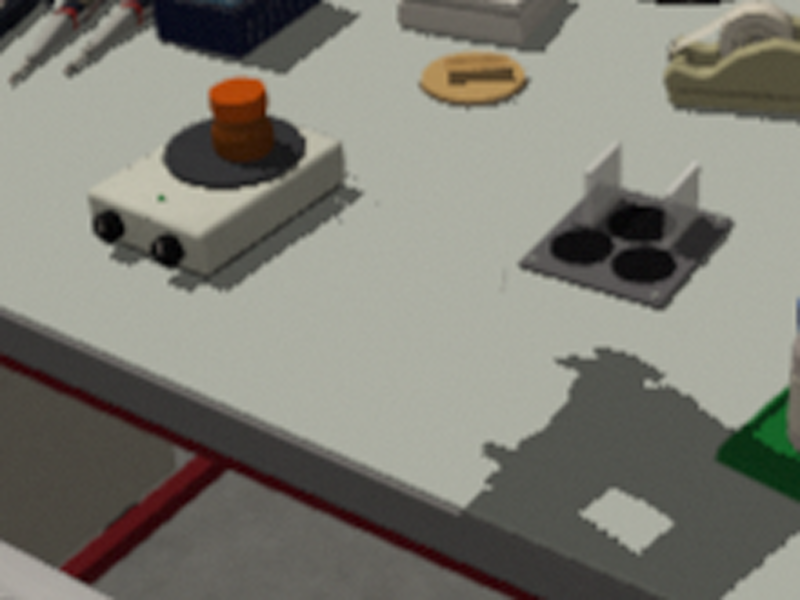

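The jar stands upright on the stirrer plate: cap at t3 (209,328), plate centre (222,331). I'll check its centring numerically.

Run:
```python
from h import *
t=dict(np.load("t3.npz"));print(back(t,[[99.6+209/4,159.6+328/4]],.093), back(t,[[99.6+222/4,159.6+331/4]],.045))
s=dict(np.load("s3.npz"));k=220/800
print(back(s,[[90+238*k,150+91*k]],.093),back(s,[[90+235*k,150+151*k]],.045))
```

```text
[[0.48719762 0.1860081  0.093     ]] [[0.48512159 0.19304575 0.045     ]]
[[0.486831   0.18538762 0.093     ]] [[0.48158667 0.19076487 0.045     ]]
```

It sits about 6 mm off centre, so I'll regrip and nudge it, then return the bottles.

Run:
```python
from h import *
pick((.4844,.1888),.0526,up=.13)
place((.482,.1945),.0526,up=.13)
env.movel([.482,.1945,.22],velocity=.25)
pick(TB,.063); place(BLUE,.064)
pick(TR,.063); place(RED,.064)
env.reach([.36,-.20,.30],Q)
snap("top","t4",(125,170,300,300)); snap("scene","s4",(90,150,400,315))
print(monitor.sense()["clock"])
```

```text
grip 0.4410042191628238 39.49668288230896 [-0.6 -0.2  5.3] 30.2833
lift 0.4405417743649452 40.10310173034668 [-0.  -0.2 -1. ]
place True [0.4821 0.1945 0.0531]
33.4333
grip 0.4006554600149494 39.60008203983307 [ 0.1 -0.3  5. ] 37.5167
lift 0.405975897227477 39.91648614406586 [ 0.3  0.8 -0.8]
place True [ 0.5544 -0.0545  0.0645]
42.325
grip 0.40206491376521686 39.629141092300415 [-0.  -0.4  4.1] 45.4
lift 0.403473096647684 39.92099404335022 [-0.2  0.3 -1.6]
place True [ 0.5575 -0.1023  0.0645]
50.3417
51.4167
```

View pics/t4.png

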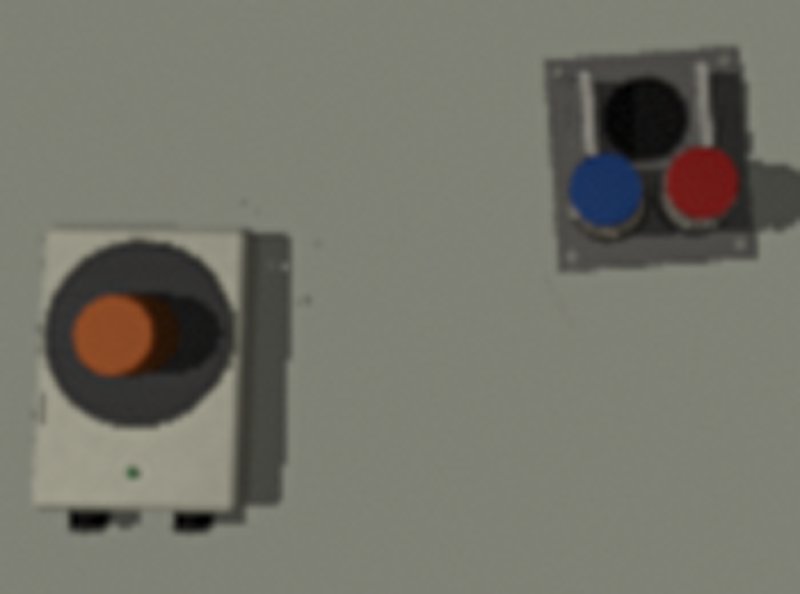

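View pics/s4.png

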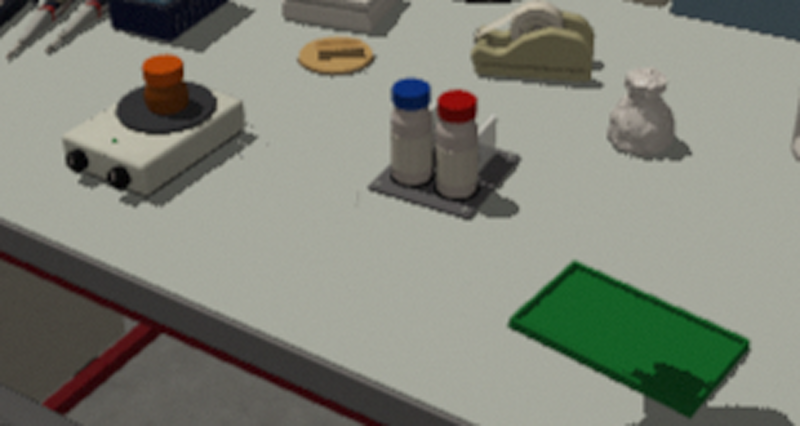

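t4 and s4 show the blue cap at t4 (606,189), original pixel (257.2,210.9), and the red cap at t4 (702,183), original (278.2,209.6). Both match the start. The jar is centred on the plate, everything is upright and the bystanders haven't moved.

```bash
python3 -c "
from bench import job
print(job.hand_in())"
```

```text
the job is handed in; nothing more can be done
None
```

I handed the job in at about 51 s: the amber jar stands in the middle of the stirrer plate, and both bottles are back upright in the dock, their caps within about a pixel of their start positions in the top camera; the jar went down about 6 mm off centre, so I regripped and re-centred it before returning the bottles.

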